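Unlock the air valve and open it to the marker

ROBOT

A 7-joint arm with a two-finger parallel gripper is mounted at the origin on the work surface. World frame = base frame: x ahead of the robot, y to its left, z up, the work surface at z = 0. Lengths are in mm, angles in rad, forces in N, time in s.
With the tool pointing down it reaches from about 400 to 875 mm from the base axis. Payload 19.3 kg.
Tool frame: the origin (TCP) lies between the finger pads; the fingertips stand 19 mm ahead of it and the grasp point (between the pads) is the TCP; z points along the fingers, y is the line along which they close (so a half turn about z gives the same grasp; the last joint's range is limited). The gripper opens to 85 mm and grips with 20 to 120 N. Pads are 22 mm wide; open, the fingers measure 114 mm over their backs; the gripper's body (76 mm by 85 mm) begins 54 mm behind the grasp point. The pads swing forward as they close: fully open they stand 13 mm farther back than shut.
Start: joints at [-1.181, 0.521, -0.036, 1.599, 0.021, 1.021, -0.113], TCP at [277.372, 560.071, 250.291] pointing down, gripper open.
Joint ranges: [-2.91, 2.91], [-0.3, 2.13], [-1.5, 1.42], [0.17, 2.43], [-1.26, 4.41], [0.16, 1.93], [-2.52, 2.52]. Speed limits (rad/s): [1.89, 1.89, 2.39, 2.39, 3.01, 3.01, 3.01].

INTERFACE

Orientations are given as a unit quaternion [w, x, y, z].
In Python, from plant import env, claw, eyes, order gives the robot as it stands. Calls block until the motion is done:
- env.reach(position, orientation): joint-space move of the TCP to a pose.
- env.movel(position, velocity=150, ori=None, contact_N=None): straight line of the TCP; ori=None keeps the orientation; velocity is the mean speed in mm/s. With contact_N (N) it stops when the force on the tool has changed by that much, and returns True; else False.
- env.move_j(angles): joint-space move.
- claw.gripper_to(opening, newtons=None): finger opening in mm; newtons is the grip in N (None keeps the last); returns when the fingers have stopped.
- env.wait(seconds).
- env.ik(position, orientation): joint angles nearest the present ones, or None.
- env.state(): the state.
- eyes.read_camera(name): name is "side" or "top" or "wrist"; returns the picture (384x512x3 uint8, red, green, blue); there is no depth.
- eyes.camera_model(name): a dict with "fx", "fy", "cx", "cy" (pixels), "k1" (the pictures are not rectified: a ray, as slopes to the right and down, at radius r is drawn at 1 + k1 r^2 times it, then the intrinsics apply), "T" (4x4, takes a point from camera to world coordinates). Camera axes: x right, y up, looking along -z (the intrinsics and any distortion apply to the point x, -y, -z); pixel columns grow to the right and rows downward; lengths in mm; the calibration is good to about 2 mm. A picture is of the moment at which its call begins: read the wrist's pose just before it. camera_model takes no time and is no camera call; for the wrist camera it gives the pose at the moment of the call.
A pose or a line that the arm cannot do raises env.IKError and nothing moves.
- order.finish_job(): hands the job in; it is judged then, once.
The state is a dict: "time_s": time; "joint_pos": joint angles; "qvel": joint speeds; "effort": joint torques, N m; "tool_pos": TCP position; "tcp_rot": TCP orientation; "ft_force": force on the tool from outside, world axes, zero at the start; "ft_torque": the same for the moment, N m; "opening": finger opening in mm; "finger_force": force on a finger pad.
Only numpy, scipy, OpenCV 4.12 (cv2) and the standard library are available. Lean on these libraries where they do the work, as an engineer would, in place of code of your own. Each camera call takes 0.05 s, during which the arm holds its last target. There are 200 camera calls.

TASK

Bring the station's air back on to its set flow: pull the yellow-handled locking pin out of its sleeve beside the red valve lever and lower it into the empty blue bin, letting go only when its foot is close to the bin floor. Then turn the red lever until it points at the green marker post (within about 5 degrees) and let go of it. Do not shift the green marker, and leave the other things on the bench where they are.

Things in the scene. Friction and masses are not known exactly. Their poses are not given: they have to be found in the camera images.
- station: Fixed station: grey panel (270 mm along its slope, 300 wide) on a 270 x 320 mm base plate. Origin on the table; z up, yaw 1.27 to 1.87 rad: the panel faces the robot's right and slopes down that way, 35 degrees from level; in this frame its normal is n = (-0.574, 0, 0.819), uphill u = (0.819, 0, 0.574), sideways v = y; its surface passes through (0, 0, 0.110).
- hub (a point): Point on the valve's turning axis (along n) at the lever's mid height, 61 mm above the panel. Station's axes. Below the lever are a brass valve body and a 22 mm steel pipe along u, none more than 37 mm above the panel beside the axis.
- sleeve_mouth (a point): Centre of the mouth of the dark steel sleeve that holds the pin, 44 mm above the panel; the sleeve's axis is n, outside 27 mm, bore 18 mm. Station's axes.
- lamp_bar (a point): Middle of the black lamp bar above the panel, 17 mm thick, level along the station's y, 300 mm long, 0.275 m above the table; 14 mm arms run back (+x) from its ends to posts. It bars a vertical gripper from the closed lever: come along n, tilted 35 degrees.
- valve (a joint): Angle of the red lever about n, rad: 0 closed (points along +v, roughly to the robot), 1.57 fully open (points straight downhill, along -u); grows as the tip swings downhill, counter-clockwise looking down on the panel. Stiff (0.25 N m), stays where left. The pin blocks it at about 0.2 until pulled out.
- lever_grip (a point): Point on the red lever 85 mm from the valve axis, mid thickness. The lever is a bar 16 mm wide and 22 mm tall along n (50 to 72 mm above the panel), reaching 110 mm from the axis. Axes turn with the lever: y along it outwards, z = n.
- marker (a joint): Angle of the green marker, rad, same zero and sense as the valve: the valve joint must be turned to this value. Between 0.75 and 1.35. Very stiff; not to be moved.
- marker_tip (a point): Centre of the green ball (16 mm) on the green marker post (10 mm thick), 132 mm from the valve axis and 61 mm above the panel, level with the lever. Its y axis points outwards from the valve axis.
- pin: Loose locking pin, 150 mm, 0.12 kg. Origin at the centre of its foot, z along it to its top: steel shaft of 14 mm from 0 to 76 mm, square collar 34 x 34 mm to 82 mm, round yellow handle of 26 mm to 150 mm. It stands in the sleeve along n (loosely: it leans 35 to 42 degrees), foot on the panel: it must be drawn 45 mm along n to be free.
- pin_grip (a point): Point on the pin's axis in the yellow handle, 122 mm from the foot: grasp here.
- pin_mid (a point): Middle of the pin, 75 mm from the foot.
- bin: Blue open bin fixed to the table, 240 mm (x) x 190 mm (y) x 70 mm tall, walls and floor 6 mm. Origin under its centre on the table; empty.
- shell: White plastic motor shell, open channel 110 x 60 x 36 mm. Bystander. Origin under its centre.
- driver: Yellow hand screwdriver, 190 mm, lying. Bystander.
- grease: Grease can, 60 mm across, 100 mm tall, yellow label. Bystander.
- fixture: Black U-shaped fixture block 90 x 70 x 65 mm. Bystander.
- motor: Small grey motor standing on end, 50 mm across, 100 mm tall. Bystander.
- cup: Grey plastic cup, 72 mm across, 70 mm tall. Bystander.
Things that resemble listed ones, but are neither listed nor needed, are in the scene too. Leave any pink or turquoise look-alike of the pin alone.

How it is judged:
By the outcome, as a careful person would: the job done as asked, in the order asked, and still so for the second after the job is handed in, with the robot touching nothing.
It also fails if it takes over 54 s, if anything falls off the work surface, if the arm or the gripper's body presses on something with over 40 N, if the wrist force passes 120 N, or if a joint passes its speed limit or range.

## Working session

There is one attempt and no reset: what is moved stays moved. The work goes in short steps, each a Python script; the robot and the scene stay as the last script left them, time stands still between calls to the robot, and variables do not carry over. Pictures are saved under pics/ and viewed, at most 10 in all, crops included, and the job is handed in when it is done.

```bash
ls; mkdir -p pics; python3 - <<'E'
from plant import env, claw, eyes, order
import cv2,numpy as np
for n in ["side","top"]:
    im=eyes.read_camera(n); np.save(f"pics/{n}.npy",im)
    cv2.imwrite(f"pics/{n}0.png",cv2.cvtColor(im,cv2.COLOR_RGB2BGR))
    m=eyes.camera_model(n); print(n,m["fx"],m["cx"],m["cy"],m["k1"],np.round(m["T"],3).tolist())
print(env.state()["time_s"],env.state()["tcp_rot"])
E
```

```text
pics
side 396.7798390556919 253.30808094980503 193.39740038627443 -0.004901141894397367 [[-0.988, 0.122, -0.094, 363.947], [-0.153, -0.726, 0.67, 931.709], [0.014, 0.677, 0.736, 1236.402], [0.0, 0.0, 0.0, 1.0]]
top 472.1962345547019 257.218924315653 187.2007791090194 0.054550148271084814 [[-0.001, 0.995, -0.104, 345.384], [-1.0, -0.003, -0.02, -83.555], [-0.02, 0.104, 0.994, 1684.117], [0.0, 0.0, 0.0, 1.0]]
0.1 [-8.15749374e-05  2.27898755e-01  9.73684696e-01 -5.12580276e-04]
```

View pics/side0.png

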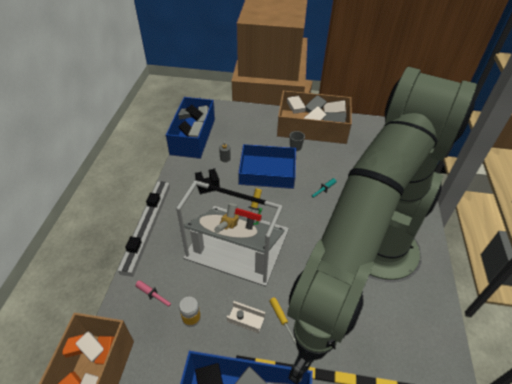

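View pics/top0.png

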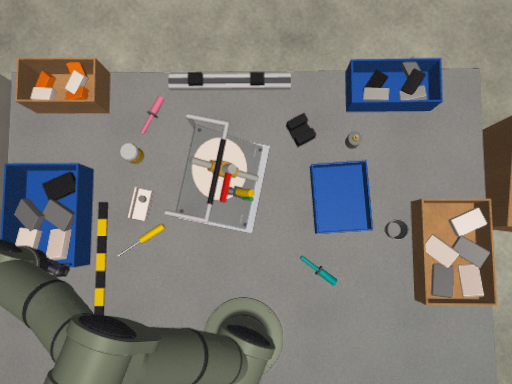

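Pin candidates (top picture):
- yellow handle beside the red lever, (243,193)
- pink look-alike, (153,113)
- turquoise look-alike, (320,270)
- yellow screwdriver, (145,240)

I choose the one at (243,193), since it stands next to the red lever (225,185). In the side picture it is at (257,195). The empty blue bin is at (341,197) in the top picture and (268,166) in the side one. I'll check this in a close crop.

```bash
cat > h.py <<'E'
import numpy as np, cv2
from scipy.spatial.transform import Rotation as R
def ray(m,uv):
    d=np.array([(uv[0]-m["cx"])/m["fx"],(uv[1]-m["cy"])/m["fy"]]); s=d.copy()
    for _ in range(20): s=d/(1+m["k1"]*(s@s))
    T=np.array(m["T"]); v=T[:3,:3]@[s[0],-s[1],-1]
    return T[:3,3],v/np.linalg.norm(v)
def proj(m,p):
    T=np.array(m["T"]); c=T[:3,:3].T@(np.asarray(p,float)-T[:3,3])
    s=np.array([c[0],-c[1]])/-c[2]; s=s*(1+m["k1"]*(s@s))
    return np.array([m["cx"]+m["fx"]*s[0],m["cy"]+m["fy"]*s[1]])
def onplane(m,uv,p0,n=(0,0,1)):
    o,d=ray(m,uv); n=np.array(n,float); return o+d*((np.array(p0)-o)@n)/(d@n)
def tri(obs):
    A=np.zeros((3,3));b=np.zeros(3);L=[]
    for m,uv in obs:
        o,d=ray(m,uv);P=np.eye(3)-np.outer(d,d);A+=P;b+=P@o;L.append((o,P))
    x=np.linalg.solve(A,b); return x,[round(float(np.linalg.norm(P@(x-o))),1) for o,P in L]
def quat(Rm):
    return R.from_matrix(Rm).as_quat(scalar_first=True)
E
python3 - <<'E'
from plant import env,eyes
from h import *
t=np.load("pics/top.npy")[105:240,160:275];s=np.load("pics/side.npy")[160:285,170:295]
a=[cv2.resize(i,(400,int(400*i.shape[0]/i.shape[1])),interpolation=cv2.INTER_CUBIC)[:400] if 0 else cv2.resize(i,(400,460),interpolation=cv2.INTER_CUBIC) for i in (t,s)]
cv2.imwrite("pics/crop1.png",cv2.cvtColor(np.hstack(a),cv2.COLOR_RGB2BGR))
T,S=eyes.camera_model("top"),eyes.camera_model("side")
print("bar", [onplane(T,p,[0,0,275]).round() for p in [(222,140),(210,203)]])
print("bin", [onplane(T,p,[0,0,70]).round() for p in [(311,164),(365,161),(371,231),(317,234)]])
print("pin",tri([(T,(243,193)),(S,(257,195))]))
st=env.state();W=eyes.camera_model("wrist");q=st["tcp_rot"];Rt=R.from_quat(q,scalar_first=True).as_matrix()
print(W["fx"],W["k1"],(Rt.T@(np.array(W["T"])[:3,3]-st["tool_pos"])).round(),(Rt.T@np.array(W["T"])[:3,:3]).round(2).tolist())
E
```

```text
bar [array([637.,  52., 275.]), array([446.,  86., 275.])]
bin [array([ 594., -236.,   70.]), array([ 603., -421.,   70.]), array([ 364., -435.,   70.]), array([ 354., -253.,   70.])]
pin (array([482.14875909,  -8.45214085, 197.93655234]), [0.3, 0.3])
272.3564409584172 -0.025909681157797484 [  79.   -1. -124.] [[-0.0, 0.95, 0.31], [1.0, 0.0, 0.0], [0.0, 0.31, -0.95]]
```

View pics/crop1.png

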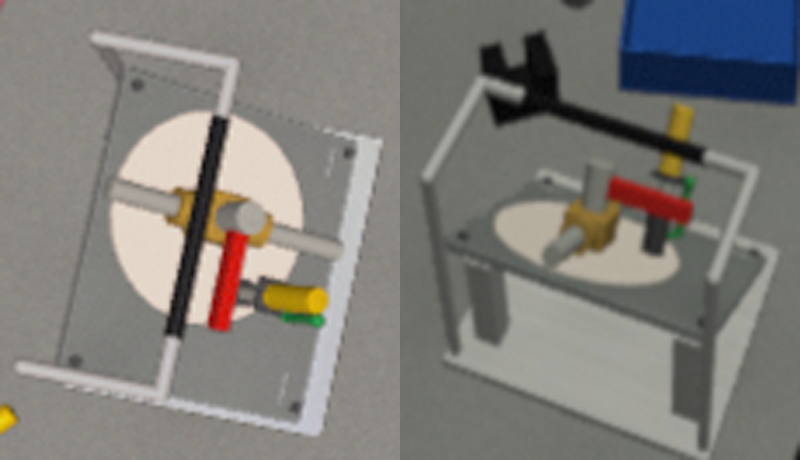

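The crop confirms the choice: the yellow handle stands in the dark sleeve beside the red lever, with the green post next to it. The handle is at crop (300,299) in the top view and (678,140) in the side view, and the valve axis knob is at (240,215) and (598,175). Next I'll take a look with the wrist camera along n.

```bash
cat >> h.py <<'E'
YAW=1.395
def frame(yaw=YAW):
    Rs=R.from_euler('z',yaw).as_matrix()
    return Rs@[-.574,0,.819],Rs@[.819,0,.574],Rs@[0,1,0]   # n,u,v
def tool(z,y):
    z=z/np.linalg.norm(z); y=y-(y@z)*z; y/=np.linalg.norm(y)
    return quat(np.c_[np.cross(y,z),y,z])
E
python3 - <<'E'
from plant import env,eyes
from h import *
T,S=eyes.camera_model("top"),eyes.camera_model("side")
k,e=tri([(T,(229,168.1)),(S,(231.9,207.6))]);print("knob",k,e)
n,u,v=frame()
c=k+160*n-20*u+30*v
for name,y in [("u",u),("-u",-u),("v",v),("-v",-v)]:
    for th in (0,1.2):
        q=env.ik(c,tool(-n,R.from_rotvec(n*th).apply(y))); print(name,th,None if q is None else np.round(q,2))
E
```

```text
knob [565.27871061  38.62907966 167.86008799] [1.3, 1.3]
u 0 [-0.13  0.49  0.67  1.87 -0.92  1.3   2.36]
u 1.2 [-0.41  0.77  1.23  1.88 -1.15  1.63 -2.48]
-u 0 [-0.11  0.48  0.63  1.87 -0.9   1.28 -0.8 ]
-u 1.2 [-0.07  0.47  0.58  1.86 -0.88  1.26  0.38]
v 0 [-0.41  0.77  1.23  1.88 -1.15  1.63 -2.11]
v 1.2 [-0.22  0.53  0.8   1.87 -0.97  1.36 -1.1 ]
-v 0 [-0.11  0.48  0.63  1.87 -0.9   1.28  0.77]
-v 1.2 [-0.09  0.47  0.6   1.87 -0.89  1.27  1.96]
```

```bash
cat > look.py <<'E'
from plant import env,eyes
from h import *
def look(name):
    m=eyes.camera_model("wrist"); im=eyes.read_camera("wrist"); np.savez(f"pics/{name}.npz",im=im,**m)
    cv2.imwrite(f"pics/{name}.png",cv2.cvtColor(cv2.resize(im,(768,576),interpolation=cv2.INTER_CUBIC),cv2.COLOR_RGB2BGR)); return im,m
E
python3 - <<'E'
from look import *
n,u,v=frame(); k=np.array([565.,39,168]); c=k+150*n-20*u+20*v; Q=tool(-n,-u)
print(env.ik(c+100*n,Q))
st=env.state(); p=np.array(st["tool_pos"])
env.movel(p+[0,0,180],velocity=300)
env.reach(c+120*n,Q); env.movel(c,velocity=250)
look("w1"); s=env.state(); print(s["time_s"],s["tool_pos"],s["joint_pos"])
E
```

```text
[-0.062855    0.45018517  0.70408562  1.71765238 -0.83116876  1.46769543
 -0.85282972]
4.1083 [527.73295142 -59.60008283 280.62956434] [-0.23298002  0.56635555  0.82087087  1.85837783 -0.99667503  1.3628862
 -0.71937014]
```

View pics/w1.png

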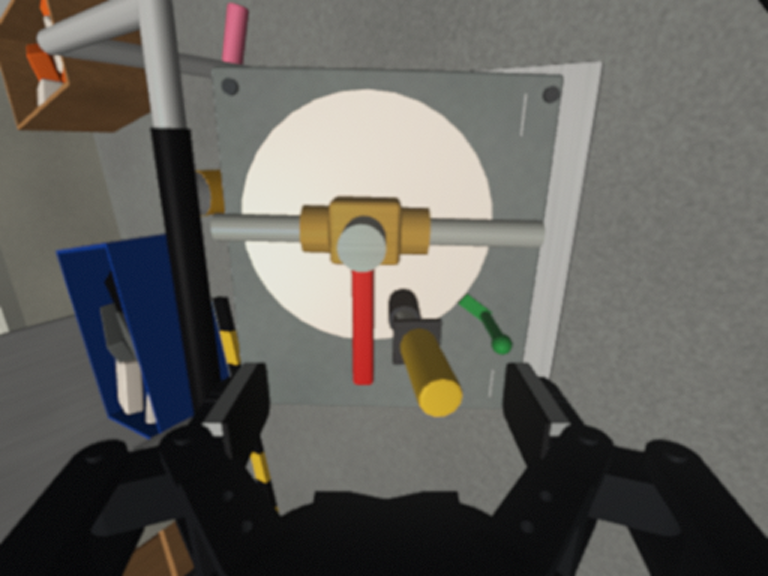

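The wrist picture (displayed at 1.5×) shows:
- lever running from (361,270) to (363,383)
- valve knob at (361,243)
- pin top at (440,397), with its collar at (415,340)
- marker ball at (502,344)
- lamp bar at the left (180,260)
- panel screws at (230,86) and (551,95)

I'll take a second view for parallax.

```bash
python3 - <<'E'
from look import *
n,u,v=frame(); p=np.array(env.state()["tool_pos"])
env.movel(p-90*u-40*v,velocity=250); env.wait(.1)
look("w2"); print(env.state()["time_s"])
E
```

```text
4.8
```

View pics/w2.png

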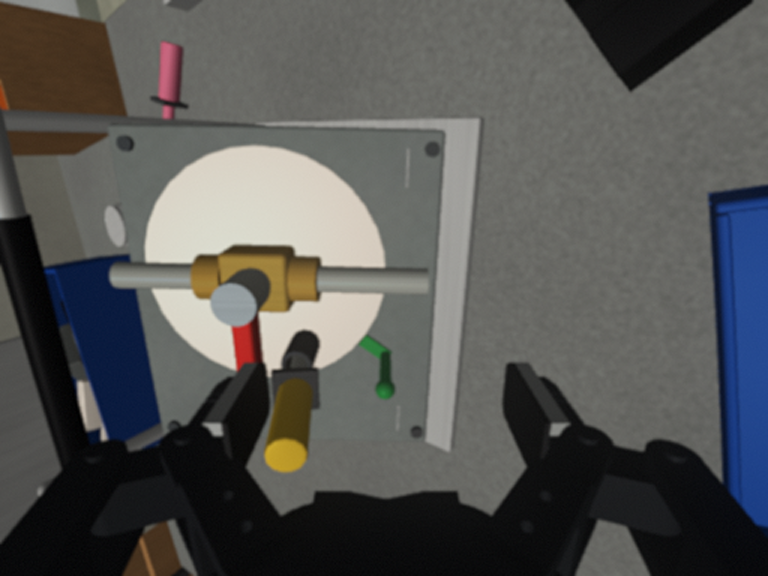

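Second view: ball (385,391), pin top (286,455), knob top (233,305), screws (124,144), (432,149) and (417,432). Triangulating these now.

```bash
python3 - <<'E'
from plant import eyes
from h import *
def L(n):
    z=np.load(f"pics/{n}.npz"); return z["im"],{k:z[k] for k in z.files if k!="im"}
i1,A=L("w1");i2,B=L("w2");T,S=eyes.camera_model("top"),eyes.camera_model("side")
def cen(im,x,y,r,f):
    hsv=cv2.cvtColor(im,cv2.COLOR_RGB2HSV); m=f(hsv).astype(np.uint8); k=np.zeros_like(m); cv2.circle(k,(int(x),int(y)),r,1,-1); m*=k
    yy,xx=np.nonzero(m); return np.array([xx.mean(),yy.mean()]),len(xx)
bright=lambda h:(abs(h[...,0].astype(int)-24)<8)&(h[...,1]>120)&(h[...,2]>185)
green=lambda h:(abs(h[...,0].astype(int)-70)<16)&(h[...,1]>90)
c=lambda x,y:np.array([x/1.5-.17,y/1.5-.17])
P={}
for nm,im,xy,f,r in [("p1",i1,(440,397),bright,18),("p2",i2,(286,455),bright,18),("g1",i1,(502,344),green,8),("g2",i2,(385,391),green,8)]:
    P[nm],k=cen(im,*c(*xy),r,f); print(nm,P[nm]*1.5,k)
n,u,v=frame()
def show(nm,obs):
    x,e=tri(obs); print(nm,x.round(1),e,[proj(T,x).round(1),proj(S,x).round(1)]);return x
sA=show("sA",[(A,c(230,86)),(B,c(124,144))]);sB=show("sB",[(A,c(551,95)),(B,c(432,149))])
k=show("knob",[(A,c(361,244)),(B,c(233,305))]);show("knob3",[(A,c(361,244)),(B,c(233,305)),(T,(229,168.1))])
show("ptop",[(A,P["p1"]),(B,P["p2"])]);p=show("ptop3",[(A,P["p1"]),(B,P["p2"]),(T,(251.1,193))])
b=show("ball",[(A,P["g1"]),(B,P["g2"])])
d=sB-sA; print("yaw from screws",np.arctan2(-d[1],-d[0]),np.linalg.norm(d),d@n)
E
```

```text
p1 [439.28658537 397.6097561 ] 492
p2 [280.15547703 455.74558304] 283
g1 [500.53846154 343.27972028] 143
g2 [384.37190083 388.61157025] 121
sA [691.9 129.7 175.2] [0.1, 0.1] [array([201.1, 129.8]), array([189.8, 221.5])]
sB [652.4 -62.7  32.3] [0.3, 0.3] [array([260.7, 149.5]), array([215.8, 207.8])]
knob [565.9  24.3 178.7] [1.2, 1.2] [array([233.2, 167.8]), array([232.1, 202.5])]
knob3 [564.5  36.7 168.9] [3.1, 3.2, 2.6] [array([229.6, 168.7]), array([231.9, 207. ])]
ptop [485.4 -38.5 209.7] [0.2, 0.2] [array([252.4, 191.7]), array([257.3, 186.5])]
ptop3 [482.1 -34.7 205.9] [1.3, 1.1, 0.6] [array([251.2, 192.9]), array([258.1, 188.1])]
ball [472.6 -31.3  98.8] [0.1, 0.1] [array([251.2, 198.6]), array([259.8, 208.6])]
yaw from screws 1.3683436901976809 242.81716780969043 -4.297225465652943
```

```bash
python3 - <<'E'
from plant import eyes
from h import *
def L(n):
    z=np.load(f"pics/{n}.npz"); return z["im"],{k:z[k] for k in z.files if k!="im"}
i1,A=L("w1");i2,B=L("w2");T,S=eyes.camera_model("top"),eyes.camera_model("side")
c=lambda x,y:np.array([x/1.5-.17,y/1.5-.17])
ball=np.array([472.6,-31.3,98.8])
sA,sB,sC=np.array([691.9,129.7,175.2]),np.array([652.4,-62.7,32.3]),None
p,e=tri([(A,(292.7,264.9)),(B,c(286,455))]);print("ptop",p,e,proj(T,p)); p3,_=tri([(A,(292.7,264.9)),(B,c(286,455)),(T,(251.1,193))]);print(p3)
for yaw in (1.368,1.395):
    n,u,v=frame(yaw); d0=(sA@n+sB@n)/2; print("yaw",yaw,"screws",sA@n,sB@n,"ball h",ball@n-d0, "ptop h",p@n-d0,p3@n-d0)
    d=ball@n-61
    for M,a,b in [(A,(215,227),(540,233)),(B,(115,275),(427,281))]:
        x=onplane(M,c(*b),n*(d+26),n)-onplane(M,c(*a),n*(d+26),n); print(" pipe: v-dev",x@v/(-(x@u)))
    for M,im,nm in [(A,i1,"w1"),(B,i2,"w2")]:
        h=cv2.cvtColor(im,cv2.COLOR_RGB2HSV)
        m=((h[...,2]>170)&(h[...,1]<45)&(h[...,1]>10)).astype(np.uint8); m[:40]=0
        cs=max(cv2.findContours(m,0,cv2.CHAIN_APPROX_NONE)[0],key=cv2.contourArea)
        hull=cv2.convexHull(cs)[:,0].astype(float)
        P=np.array([onplane(M,q,n*d,n) for q in hull]); uv=np.c_[P@u,P@v].astype(np.float32)
        el=cv2.fitEllipse(uv); print(nm," dial centre u,v",np.round(el[0],1),np.round(el[1],1))
        m=(((h[...,0]<8)|(h[...,0]>172))&(h[...,1]>150)).astype(np.uint8); m[:,:100]=0
        cs=max(cv2.findContours(m,0,cv2.CHAIN_APPROX_NONE)[0],key=cv2.contourArea)
        P=np.array([onplane(M,q,n*(d+72),n) for q in cs[:,0]]);uv=np.c_[P@u,P@v].astype(np.float32)
        print("   lever box",cv2.minAreaRect(uv))
    for M,q in [(A,c(361,244)),(B,c(233,305)),(T,(229,168.1))]:
        print("   knob at h",[(h,np.round([onplane(M,q,n*(d+h),n)@w for w in (u,v)],1).tolist()) for h in (80,95,110)])
    print("  ball u,v",ball@u,ball@v,"ptop",p@u,p@v)
E
```

```text
ptop [481.07747096 -34.49354073 203.23979136] [0.1, 0.1] [251.17694676 193.25767513]
[481.48120877 -34.58293376 203.53060665]
yaw 1.368 screws -9.423115874444676 -13.717241896629382 ball h 55.44866123269347 ptop h 141.80030692605084 142.042069063221
 pipe: v-dev -0.0027689598150160036
 pipe: v-dev -0.0015573782241269688
w1  dial centre u,v [ 218.4 -569.3] [163.2 200.6]
   lever box ((215.6567840576172, -483.69012451171875), (14.740118026733398, 88.73825073242188), 0.612438976764679)
w2  dial centre u,v [ 217.6 -567. ] [167.  202.3]
   lever box ((212.94207763671875, -511.9801025390625), (18.008859634399414, 42.385860443115234), 0.31615421175956726)
   knob at h [(80, [216.2, -549.5]), (95, [215.3, -553.0]), (110, [214.5, -556.5])]
   knob at h [(80, [216.7, -546.4]), (95, [210.8, -552.5]), (110, [204.8, -558.5])]
   knob at h [(80, [227.8, -545.3]), (95, [236.1, -543.2]), (110, [244.4, -541.0])]
  ball u,v 109.55912640710605 -469.2192098430116 ptop 168.344049351967 -478.1661619943534
yaw 1.395 screws 0.7298601755315701 -3.604418627072114 ball h 52.600337168663785 ptop h 139.09032866404095 139.33849665345863
 pipe: v-dev 0.019317558244459306
 pipe: v-dev 0.02050703686083164
w1  dial centre u,v [ 205.8 -574.3] [163.8 201.5]
   lever box ((204.91848754882812, -487.4337463378906), (88.18206787109375, 14.724698066711426), 89.3724365234375)
w2  dial centre u,v [ 205.4 -571.8] [167.2 203.2]
   lever box ((201.82676696777344, -515.3411254882812), (42.0566520690918, 18.069229125976562), 89.40869140625)
   knob at h [(80, [204.1, -552.8]), (95, [203.1, -556.1]), (110, [202.2, -559.3])]
   knob at h [(80, [205.0, -549.6]), (95, [199.0, -555.2]), (110, [193.0, -560.9])]
   knob at h [(80, [215.1, -549.4]), (95, [223.4, -547.1]), (110, [231.7, -544.9])]
  ball u,v 99.16528074001778 -470.7902174886075 ptop 157.7528078454115 -479.69555562119535
```

```bash
sed -i 's/^YAW=.*/YAW=1.37/' h.py; python3 - <<'E'
from plant import env,eyes
from h import *
def L(n):
    z=np.load(f"pics/{n}.npz"); return {k:z[k] for k in z.files if k!="im"}
A,B=L("w1"),L("w2"); c=lambda x,y:np.array([x/1.5-.17,y/1.5-.17])
n,u,v=frame(); ball=np.array([472.6,-31.3,98.8]); d=ball@n-61
k=np.mean([onplane(M,q,n*(d+82),n) for M,q in [(A,c(361,244)),(B,c(233,305))]],0)
hub=k-21*n; r=ball-hub
print("hub",hub.round(1),"r",np.linalg.norm(r),"marker",np.arctan2(-(r@u),r@v))
p=np.array([481.3,-34.5,203.4])
cs=[onplane(M,q,n*(d+82),n) for M,q in [(A,c(416.5,341)),(B,c(296.5,389))]]; print("collar",np.round(cs,1),tri([(A,c(416.5,341)),(B,c(296.5,389))]))
a=p-np.mean(cs,0); print("len",np.linalg.norm(a)); a/=np.linalg.norm(a)
print("axis",a.round(3),"lean",np.degrees(np.arccos(a[2])),"off n",np.degrees(np.arccos(a@n)),"comp",a@u,a@v)
g=p-28*a; print("grip",g, "h",g@n-d)
s=np.sin(.5);co=np.cos(.5)
for P,Q in [(g,tool(-a,-u)),(g+100*n,tool(-a,-u)),([495,-336,300],tool(np.array([s,0,-co]),np.array([0,-1.,0]))),([495,-336,120],tool(np.array([s,0,-co]),np.array([0,-1.,0]))),(hub+85*v,tool(-n,-u)),(hub-85*u,tool(-n,-v))]:
    q=env.ik(P,Q); print(None if q is None else np.round(q,2))
E
```

```text
hub [567.9  38.1 159.8] r 132.72523284285387 marker 0.9286756155198039
collar [[492.4   8.4 154.5]
 [492.6   7.2 153.7]] (array([490.83353938,  10.58248639, 151.13553594]), [0.1, 0.1])
len 65.92137684620349
axis [-0.17  -0.642  0.748] lean 41.58161428188391 off n 6.813744071472674 comp -0.11328760832961932 0.03845164171150389
grip [486.05520515 -16.53548306 182.4556892 ] h 119.66904495789922
[-0.14  0.65  0.66  2.11 -1.24  1.21 -0.42]
[-0.11  0.54  0.79  2.01 -1.06  1.37 -0.54]
[-0.05  0.42  0.93  1.98 -1.04  0.8  -0.07]
[ 0.83  0.58 -0.24  2.08 -1.09  0.19  0.13]
[-0.3   0.6   0.59  2.15 -1.25  1.01 -0.57]
[ 0.02  0.74  0.35  1.92 -1.11  0.98  0.97]
```

```bash
python3 - <<'E'
from look import *
from plant import claw
n,u,v=frame(); a=np.array([-.17,-.642,.748]);a/=np.linalg.norm(a); g=np.array([486,-16.5,182.5]); Q=tool(-a,-u)
claw.gripper_to(65)
env.reach(g+70*a,Q); env.movel(g,velocity=120); claw.gripper_to(10,60)
s=env.state(); print(s["time_s"],s["opening"],s["finger_force"],s["ft_force"])
env.movel(g+60*n,velocity=100,ori=tool(-n,-u)); print(env.state()["ft_force"])
env.movel(g+110*n,velocity=150); s=env.state(); print(s["time_s"],s["opening"],s["finger_force"],s["ft_force"],s["tool_pos"])
look("w3")
for az in np.arange(0,1.6,.25):
  for al in (.3,.45,.6):
    z=np.array([np.sin(al)*np.cos(az),np.sin(al)*np.sin(az),-np.cos(al)]); y=np.array([np.sin(az),-np.cos(az),0])
    foot=np.array([479,-336,12.])+70*np.array([np.cos(az),np.sin(az),0])
    qs=[env.ik(foot-122*z+[0,0,h],tool(z,y)) for h in (0,120)]
    print(round(az,2),al,[None if q is None else np.round(q,2).tolist() for q in qs])
E
```

```text
6.8417 24.9201130894717 58.415653109550476 [ 0.03048584 -1.23091175  6.82050806]
[-0.13119095 -0.51943858 -0.98188501]
8.075 24.33117167369343 59.56529438495636 [ 1.00753178  0.6997233  -2.15717927] [473.37324756 -77.98479797 272.05794215]
0.0 0.3 [[0.09, 0.7, 0.68, 1.96, -1.13, 0.65, -0.03], [-0.03, 0.54, 0.85, 1.87, -0.85, 0.83, -0.3]]
0.0 0.45 [[0.51, 0.58, 0.16, 2.07, -1.25, 0.37, 0.21], [0.07, 0.47, 0.75, 2.01, -1.06, 0.7, -0.04]]
0.0 0.6 [[1.47, 0.84, -1.05, 2.14, 1.6, 0.3, -2.32], [0.57, 0.37, 0.17, 2.11, -1.2, 0.47, 0.19]]
0.25 0.3 [[0.14, 0.7, 0.64, 1.93, -1.08, 0.72, 0.18], [0.04, 0.54, 0.78, 1.85, -0.83, 0.89, -0.07]]
0.25 0.45 [[0.39, 0.63, 0.39, 2.02, -1.25, 0.62, 0.45], [0.16, 0.49, 0.7, 1.95, -1.03, 0.84, 0.18]]
0.25 0.6 [[1.09, 0.66, -0.44, 2.06, -1.05, 0.28, 0.46], [0.32, 0.48, 0.59, 2.04, -1.25, 0.83, 0.46]]
0.5 0.3 [[0.19, 0.7, 0.6, 1.9, -1.01, 0.79, 0.37], [0.1, 0.54, 0.72, 1.81, -0.8, 0.97, 0.15]]
0.5 0.45 [[0.34, 0.69, 0.5, 1.95, -1.19, 0.81, 0.62], [0.23, 0.53, 0.66, 1.88, -0.97, 0.97, 0.37]]
0.5 0.6 [[0.97, 0.67, -0.24, 1.97, -0.93, 0.54, 0.55], [0.37, 0.54, 0
[... 509 characters left out ...]
, 1.19, 0.7]]
1.0 0.6 [[0.51, 0.82, 0.44, 1.76, -1.03, 1.14, 1.0], [0.45, 0.65, 0.53, 1.71, -0.92, 1.29, 0.83]]
1.25 0.3 [[0.28, 0.72, 0.49, 1.78, -0.75, 0.97, 0.88], [0.23, 0.57, 0.56, 1.7, -0.62, 1.17, 0.73]]
1.25 0.45 [[0.4, 0.78, 0.46, 1.72, -0.83, 1.1, 0.99], [0.36, 0.63, 0.52, 1.65, -0.72, 1.28, 0.85]]
1.25 0.6 [[0.51, 0.86, 0.43, 1.65, -0.89, 1.24, 1.08], [0.48, 0.7, 0.49, 1.59, -0.81, 1.4, 0.94]]
1.5 0.3 [[0.3, 0.73, 0.45, 1.75, -0.65, 1.01, 1.03], [0.26, 0.58, 0.5, 1.66, -0.54, 1.22, 0.9]]
1.5 0.45 [[0.41, 0.8, 0.42, 1.65, -0.71, 1.17, 1.12], [0.38, 0.66, 0.47, 1.58, -0.62, 1.36, 0.99]]
1.5 0.6 [[0.51, 0.89, 0.39, 1.55, -0.75, 1.33, 1.17], [0.49, 0.75, 0.43, 1.49, -0.69, 1.5, 1.06]]
```

View pics/w3.png

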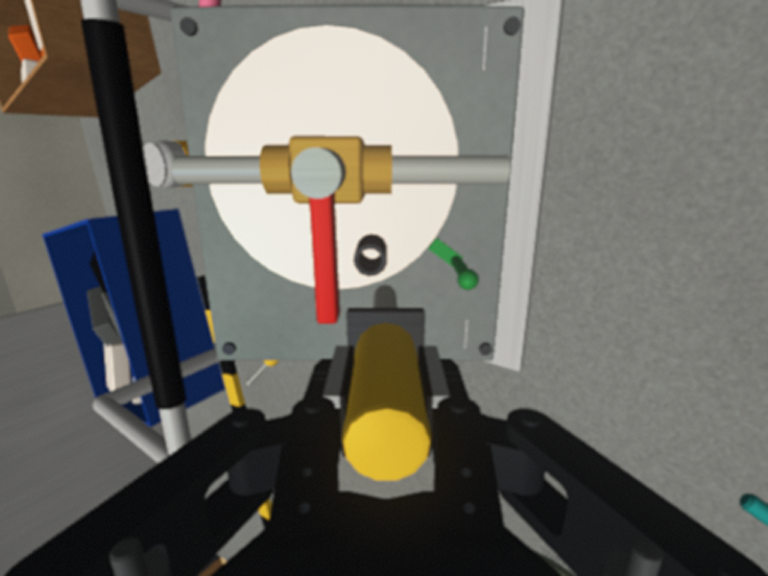

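The pin is out and held centrally: handle top at (387,450), empty sleeve at (370,254). Next, the bin: I'll hold the pin tilted 34° along the bin's diagonal so that it topples inside.

```bash
python3 - <<'E'
from look import *
from plant import claw
az,al=.75,.6
z=np.array([np.sin(al)*np.cos(az),np.sin(al)*np.sin(az),-np.cos(al)]); y=np.array([np.sin(az),-np.cos(az),0])
foot=np.array([479,-336,12.])+70*np.array([np.cos(az),np.sin(az),0]); P=foot-122*z; Q=tool(z,y)
env.reach(P+[0,0,160],Q); env.movel(P+[0,0,12],velocity=150); env.wait(.1)
f0=np.array(env.state()["ft_force"])
hit=env.movel(P,velocity=25,contact_N=4); s=env.state()
print(hit,s["time_s"],s["tool_pos"]-P,s["ft_force"]-f0,s["opening"])
look("w4")
claw.gripper_to(60); env.wait(.3)
env.movel(np.array(s["tool_pos"])-110*z,velocity=200); look("w5")
im=eyes.read_camera("top"); cv2.imwrite("pics/t5.png",cv2.cvtColor(im,cv2.COLOR_RGB2BGR))
a,b=[cv2.imread(f"pics/{k}.png") for k in("w4","w5")]
cv2.imwrite("pics/c5.png",np.hstack([cv2.resize(a,(400,300)),cv2.resize(b,(400,300))])); print(env.state()["time_s"])
E
```

```text
False 11.225 [-0.06514723 -0.0727485  -0.04944673] [-0.29900472 -0.93902603 -0.36589562] 24.61708990128877
12.8083
```

View pics/c5.png

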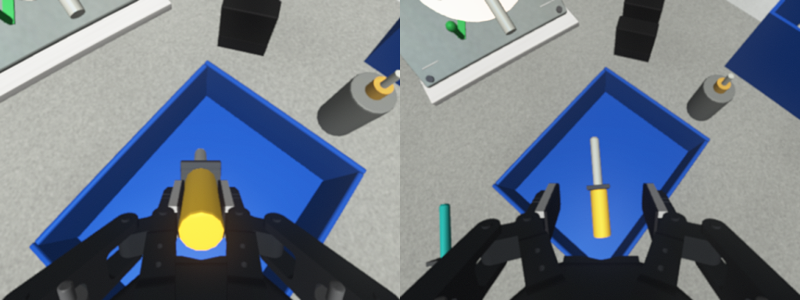

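The left half shows the pin low in the bin before release, and the right half shows it lying inside the bin from (595,140) to (600,235). Now for the lever.

```bash
cat > arc.py <<'E'
from look import *
from plant import claw
n,u,v=frame(); hub=np.array([567.9,38.1,159.8])
def pose(th,h=6,r=85):
    w=R.from_rotvec(n/np.linalg.norm(n)*th)
    return hub+r*w.apply(v)+h*n, tool(-n,w.apply(-u))
E
python3 - <<'E'
from arc import *
p=np.array(env.state()["tool_pos"]); env.movel(p+[0,0,60],velocity=250)
P,Q=pose(0,150); env.reach(P,Q); look("w6"); P,Q=pose(0); env.movel(P,velocity=130); claw.gripper_to(8,50)
s=env.state(); print(s["time_s"],s["opening"],s["finger_force"],s["ft_force"])
for th in np.linspace(0,.93,8)[1:]:
    P,Q=pose(th); env.movel(P,velocity=70,ori=Q); f=env.state()["ft_force"]; print(round(th,2),np.round(f,1))
    if np.linalg.norm(f)>60: break
s=env.state();print(s["time_s"],s["opening"])
E
```

```text
16.3583 15.04967141658076 51.66378557682037 [-1.48480261 -1.3570746   4.40526565]
0.13 [-1.1 -0.5  7.3]
0.27 [-0.2 -1.1  8.1]
0.4 [0.3 1.3 9.1]
0.53 [ 0.9  1.  10.7]
0.66 [ 2.   2.4 11.2]
0.8 [ 1.3  1.4 13.2]
0.93 [ 1.1  3.4 16. ]
18.5167 14.879057995653628
```

Turned with low forces. I'll release, back off along n, and look straight down the axis.

```bash
python3 - <<'E'
from arc import *
claw.gripper_to(50); P,Q=pose(.93,150); env.movel(P,velocity=200)
P,Q=pose(0,190,50); env.movel(P,velocity=200,ori=Q); env.wait(.2); im,m=look("w7"); print(env.state()["time_s"])
h=cv2.cvtColor(im,cv2.COLOR_RGB2HSV)
def big(k): return max(cv2.findContours(k.astype(np.uint8),0,cv2.CHAIN_APPROX_NONE)[0],key=cv2.contourArea)[:,0]
red=big((((h[...,0]<8)|(h[...,0]>172))&(h[...,1]>150)))
P=np.array([onplane(m,q,hub+11*n,n)-hub for q in red.astype(float)]); uv=np.c_[P@v,-(P@u)].astype(np.float32)
r=cv2.minAreaRect(uv); vx,vy,x0,y0=cv2.fitLine(uv,cv2.DIST_L2,0,.01,.01).ravel()
print("lever box",r,"line angle",np.arctan2(abs(vy),abs(vx)),"perp offset at hub",x0*vy-y0*vx)
g=big((abs(h[...,0].astype(int)-65)<16)&(h[...,1]>90)); print("green px",g.min(0),g.max(0),g.mean(0))
E
```

```text
21.15
lever box ((37.802459716796875, 51.648292541503906), (92.18624877929688, 15.772171974182129), 54.54749298095703) line angle 0.9478166 perp offset at hub 0.6506653
green px [333 185] [348 201] [340.97619048 193.97619048]
```

View pics/w7.png

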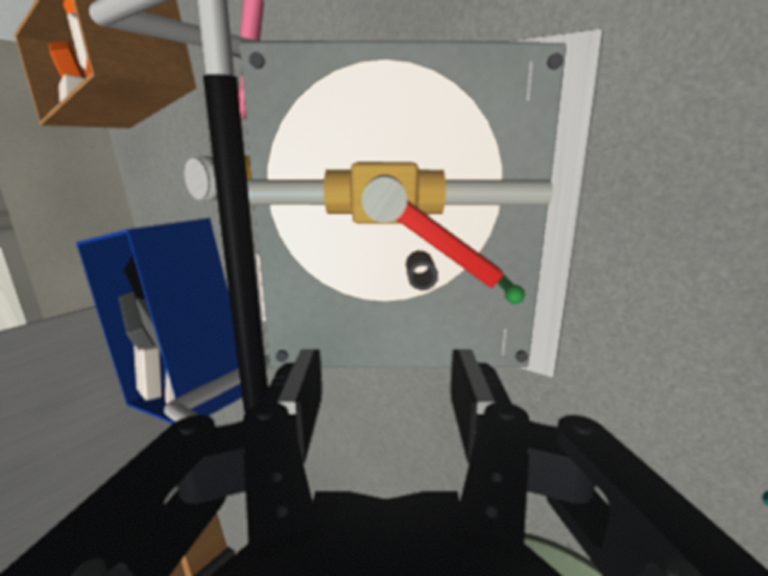

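```bash
python3 - <<'E'
from h import *
z=np.load("pics/w7.npz"); im=z["im"]; m={k:z[k] for k in z.files if k!="im"}
n,u,v=frame(); hub=np.array([567.9,38.1,159.8])
h=cv2.cvtColor(im,cv2.COLOR_RGB2HSV); g=((abs(h[...,0].astype(int)-65)<18)&(h[...,1]>80)).astype(np.uint8)
d=cv2.distanceTransform(g,cv2.DIST_L2,5); y,x=np.unravel_index(d.argmax(),d.shape)
for q in [(x,y),(342.5,196.5)]:
    r=onplane(m,q,hub,n)-hub; print(q,np.linalg.norm(r),np.arctan2(-(r@u),r@v))
# independent hub from knob in this view and lever centre line
r=onplane(m,(384/1.5-.17,199/1.5-.17),hub+21*n,n)-hub; print("knob offset u,v",r@u,r@v)
red=((((h[...,0]<8)|(h[...,0]>172))&(h[...,1]>150))&(h[...,2]>110)).astype(np.uint8)
c=max(cv2.findContours(red,0,cv2.CHAIN_APPROX_NONE)[0],key=cv2.contourArea)[:,0].astype(float)
P=np.array([onplane(m,q,hub+11*n,n)-hub for q in c]);uv=np.c_[P@v,-(P@u)].astype(np.float32)
far=uv[np.linalg.norm(uv,axis=1)>90].mean(0); near=uv[np.linalg.norm(uv,axis=1)<45].mean(0)
print(cv2.minAreaRect(uv),"tip ang",np.arctan2(far[1],far[0]),far,near)
E
```

```text
(np.int64(343), np.int64(196)) 133.45469758298546 0.9291573662970578
(342.5, 196.5) 133.4025969922084 0.9227653850458843
knob offset u,v -0.030223352190493102 0.943802593777185
((37.802459716796875, 51.648292541503906), (92.18624877929688, 15.772171974182129), 54.54749298095703) tip ang 0.9404508 [60.13455  82.416275] [17.159466 22.702385]
```

The lever reads about 0.94 rad and the marker about 0.93, a difference of roughly 1° and within tolerance. The pin is in the bin and the gripper is clear, so I'm handing in.

```bash
python3 -c "
from plant import env,order
print(env.state()['time_s'],order.finish_job())"
```

```text
the job is handed in; nothing more can be done
21.15 None
```

The job is handed in at 21 s: the pin is lying in the blue bin, the red lever points at the green marker to within about 1° by my camera measurement, and the arm is clear, but I did not re-check the other bench items one by one.

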